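# Close the nesting canister at the packing bench

### The arm

A 6-joint arm with a two-finger parallel gripper is mounted at the origin on the work surface. World frame = base frame: x ahead of the robot, y to its left, z up, the work surface at z = 0. Lengths are in m, angles in rad, forces in N, time in s.
With the tool pointing down it reaches from about 0.25 to 0.725 m from the base axis. Payload 9.7 kg.
Tool frame: the origin (TCP) lies midway between the tips of the shut fingers; the grasp point (between the pads) lies 19 mm behind it; z points along the fingers, y is the direction in which the jaws open and shut (so a half turn about z gives the same grasp; the last joint's range is limited). The gripper opens to 85 mm and grips with 20 to 120 N. Pads are 22 mm wide; open, the fingers measure 114 mm over their backs; the gripper's body (76 mm by 85 mm) begins 54 mm behind the grasp point. The pads swing forward as they close: fully open they stand 13 mm farther back than shut.
Start: joints at [-1.216, 0.087, 0.176, 1.66, 0, 1.571], TCP at [0.191, -0.516, 0.231] pointing down, gripper open.
Joint ranges: [-3.13, 3.13], [-0.85, 1.81], [-1.15, 1.24], [-2.2, 2.28], [-1.44, 1.52], [-3.14, 3.14]. Speed limits (rad/s): [2.22, 2.22, 2.57, 3.14, 3.14, 3.14].

### API

Orientations are given as a unit quaternion [w, x, y, z].
In Python, from station import arm, viewer, finish_job gives the robot as it stands.
- The arm moves only by the tool jog_arm, never from a script. Its argument "steps" is a list of rows, each a list of 3 entries, a list of its own where there are three numbers: the shift along the tool's x, y, z in mm, then the turn, a rotation vector about the tool's x, y, z in degrees, then the closure, from 0 (fully open) to 1 (shut). In form: [[[x, y, z], [wx, wy, wz], fingers], ...]. A call has 1 to 12 rows; each row shifts and turns the commanded pose from where the row before left it, along the tool's axes as they then stand; what a row does not reach is not made up. A row lasts 1/10 s, in which the tool goes at most 50 mm and 8.59 degrees, less where a joint would pass 70% of its speed; a pose out of reach is approached as far as the arm can. A call with a gripper value outside its range is refused whole. The fingers move at their own pace and stop on an object; the grip force is fixed at half the most. Time passes only in rows, so rows that do not move let the fingers close. It gives the time, the measured TCP pose, the force and the opening at its end, in the units of the state.
- arm.sense(): the state, without advancing time (a new reading comes with each control period).
- viewer.capture(name): name is "side" or "top" or "wrist"; returns the picture (384x512x3 uint8, red, green, blue); there is no depth.
- viewer.camera_info(name): a dict with "fx", "fy", "cx", "cy" (pixels), "dist_coeffs" ([k1, k2, p1, p2, k3] as OpenCV has them; the pictures are not rectified), "rvec" (rotation vector, rad) and "tvec" (3), from world to camera coordinates, as OpenCV has them. Camera axes: x right, y down, z forward; pixel columns grow to the right and rows downward; lengths in m; the calibration is good to about 2 mm. A picture is of the moment at which its call begins: read the wrist's pose just before it. camera_info takes no time and is no camera call; for the wrist camera it gives the pose at the moment of the call.
- finish_job(): hands the job in, once; it reports no verdict.
The state is a dict: "t": time; "joint_pos": joint angles; "dq": joint speeds; "joint_efforts": joint torques, N m; "tool_pos": TCP position; "eef_rot": TCP orientation; "force": force on the tool from outside, world axes, zero at the start; "torque": the same for the moment, N m; "opening": finger opening in m.
Only numpy, scipy, OpenCV 4.12 (cv2) and the standard library are available. Lean on these libraries where they do the work, as an engineer would, in place of code of your own. Each camera call takes 0.05 s, during which the arm holds its last target.

### The job

Close the big nesting canister around the little one that stands in its base: set the tall cover down over the little canister, with its two lugs in the gaps between the base's two hooks, then twist it until the lugs are locked under the hooks and the bar handle lies in line with them, and let go. The low cover is too short: leave it where it is, and do not knock the little canister over.

Things in the scene. Friction and masses are not known exactly. Their poses are not given: they have to be found in the camera images.
- seat (a point): Fixed base: black dish, 160 mm across, on a round wooden jig. Point: centre of the dish's floor, on its surface, 18 mm above the bench; z up. On its +x and -x sides stand steel hooks, 44 mm wide, overhanging inward to 53 mm from centre, 14-20 mm above the floor. Lugs pass down best 60-90 deg off the hook line, then lock when twisted (either way, no stop) into line. Rim 10 mm above the floor.
- tall_cover (a point): Tall cover, loose: upside-down aluminium cup, outer dia 88, inner 82, body 86 mm high (hollow 82), black bar handle on top 60 long (x), 16 thick (y), 34 high; 120 mm overall, about 0.34 kg. At its lower edge two lugs, 18 wide, 8 thick, reach out along +x and -x to 62 mm from the axis. Point: on the axis, 60 mm above its lower edge; handle spans 26 to 60 mm above it. z up. Half-turn symmetric.
- low_cover (a point): Low cover, a bystander: same as the tall cover, but its body is only 50 mm high (hollow 46), 84 mm overall. Point: on the axis half-way up, 42 mm above its lower edge. z up.
- canister (a point): Little closed steel canister, 44 mm in diameter, 62 mm high, standing loose on the dish's floor near its centre. Point: on its axis half-way up, 31 mm above its underside. z up.
Not all that is in view belongs to the job. There is more than one size of the part that bears canister; the job needs the smaller.

How it is judged:
On the way:
1. the tall cover is down in the dish over the little canister, its lugs below the hooks' overhang (horizontal distance between tall_cover and seat below 0.012 m and z of tall_cover in the frame of seat below 0.068 m), for 0.1 s.
At the end, for the whole second after the job is handed in: The tall cover stands upright at rest on the dish floor (within 4 mm in height, 12 mm of its centre, 6 degrees of upright), its bar handle within 20 degrees of the hook line so that the lugs lie under the hooks, and the little canister stands upright on the dish floor inside it (horizontal distance between tall_cover and seat below 0.012 m and z of tall_cover in the frame of seat below 0.064 m and angle between tall_cover's own z axis and vertical below 0.1 rad and angle between the x axis of tall_cover and the x axis of seat, either way round below 0.35 rad and horizontal distance between canister and seat below 0.03 m and z of canister in the frame of seat below 0.036 m and angle between canister's own z axis and vertical below 0.15 rad and linear speed of tall below 0.02 m/s); the robot touches nothing.
It fails at once if the little canister is knocked over (angle between canister's own z axis and vertical above 0.6 rad).
It fails at once if the low cover is moved more than 30 mm (distance of low_cover from where it was at the start of the episode above 0.03 m).
It also fails if it takes over 45 s, if anything falls off the work surface, if the arm or the gripper's body presses on something with over 40 N, if the wrist force passes 120 N, or if a joint passes its speed limit or range.

## Working session

There is one attempt and no reset: what is moved stays moved. The work goes in short steps, Python scripts to look and compute and a tool call to move; the robot and the scene stay as the last step left them, time stands still between calls to the robot, and variables do not carry over. Pictures are saved under pics/ and viewed, and the job is handed in when it is done.

Besides the shell and the picture viewer there is one more tool, called after ">>>" by a JSON object that holds its "api" and its "payload", one argument or row to a line. jog_arm: Moves the arm, as the interface text tells. Its arguments: {"type":"object","properties":{"steps":{"type":"array"}},"required":["steps"]}

```bash
ls; mkdir -p pics
python3 - <<'E'
from station import arm, viewer
import cv2
s=arm.sense();print(s)
for n in("side","top","wrist"):
    print(n,viewer.camera_info(n))
    cv2.imwrite(f"pics/{n}0.png",viewer.capture(n)[:,:,::-1])
E
```

```text
pics
{'t': 0.0, 'joint_pos': array([-1.21603829e+00,  8.74386125e-02,  1.75117769e-01,  1.65976371e+00,
        3.01632908e-05,  1.57080135e+00]), 'dq': array([ 1.98831859e-03,  7.29670992e-04, -4.86209812e-05,  6.30362894e-05,
        1.04682128e-03, -1.15147596e-03]), 'joint_efforts': array([-4.07360101e-03, -5.20383704e+01,  4.64808440e+01,  1.58154778e-02,
       -1.40964717e-04,  2.23879351e-05]), 'tool_pos': array([ 0.19098123, -0.51554166,  0.23058645]), 'eef_rot': array([-6.36666039e-04,  9.84309787e-01,  1.76447808e-01, -9.88102817e-05]), 'force': array([-0.50851275,  0.2407033 , -0.5432367 ]), 'torque': array([-0.00643017,  0.00057782,  0.00495936]), 'opening': 0.08518619130678175}
side {'fx': 387.3715998773193, 'fy': 387.3715998773193, 'cx': 253.7884489129438, 'cy': 195.4490262890731, 'dist_coeffs': array([-0.12473069,  0.        ,  0.        ,  0.        ,  0.        ]), 'rvec': array([ 0.12957203, -2.909468  ,  1.12487843]), 'tvec': array([0.53696672, 0.09558313, 0.83172722])}
top {'fx': 347.90178451718333, 'fy': 347.90178451718333, 'cx': 256.5153365946369, 'cy': 193.51509855645006, 'dist_coeffs': array([-0.024227,  0.      ,  0.      ,  0.      ,  0.      ]), 'rvec': array([ 2.14214108, -2.14711649,  0.09341739]), 'tvec': array([0.02138083, 0.52437896, 0.82981241])}
wrist {'fx': 291.86296501707847, 'fy': 291.86296501707847, 'cx': 253.60668461706106, 'cy': 191.48018228225368, 'dist_coeffs': array([0.02105338, 0.        , 0.        , 0.        , 0.        ]), 'rvec': array([-2.38717338,  1.66225583,  0.22915802]), 'tvec': array([-0.54974589, -0.03465688,  0.37801923])}
```

View pics/top0.png

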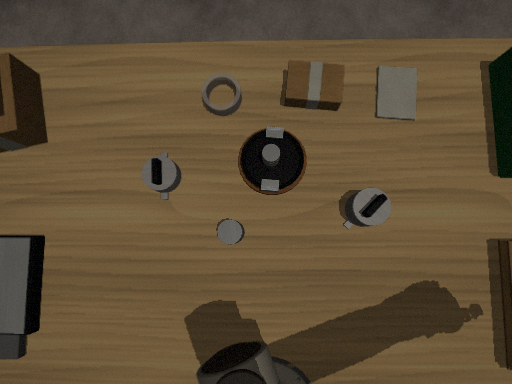

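View pics/side0.png

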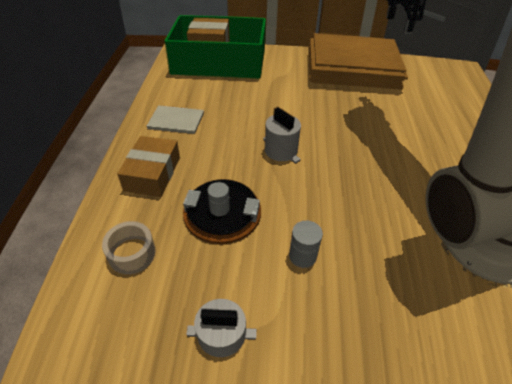

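View pics/wrist0.png

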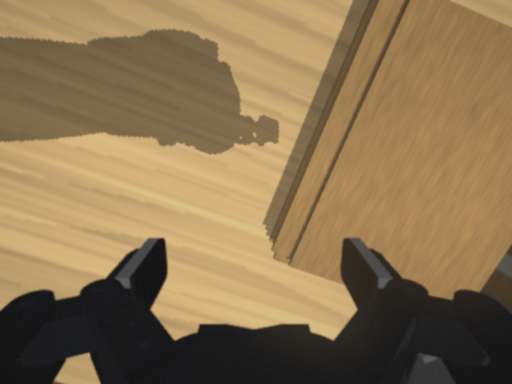

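The top view shows the dish at (272,160) with a canister in it, the tall cover at (371,207) with a diagonal handle, the low cover at (160,173) and a spare canister at (230,232). The side view agrees. Next I'll measure them.

```bash
cat > h.py <<'E'
import numpy as np, cv2
from station import arm, viewer
def ray(ci,px):
    K=np.array([[ci['fx'],0,ci['cx']],[0,ci['fy'],ci['cy']],[0,0,1]])
    p=cv2.undistortPoints(np.array(px,float).reshape(-1,1,2),K,ci['dist_coeffs']).reshape(-1,2)
    R=cv2.Rodrigues(ci['rvec'])[0]
    d=np.c_[p,np.ones(len(p))]@R
    return -R.T@ci['tvec'],d
def onplane(ci,px,z):
    o,d=ray(ci,px); return o+d*((z-o[2])/d[:,2])[:,None]
def proj(ci,P):
    K=np.array([[ci['fx'],0,ci['cx']],[0,ci['fy'],ci['cy']],[0,0,1]])
    return cv2.projectPoints(np.array(P,float).reshape(-1,3),ci['rvec'],ci['tvec'],K,ci['dist_coeffs'])[0].reshape(-1,2)
def crop(img,c,r,name,k=8):
    x,y=c; y0,x0=max(0,y-r),max(0,x-r)
    cv2.imwrite(name,cv2.resize(img[y0:y+r,x0:x+r,::-1],None,fx=k,fy=k,interpolation=cv2.INTER_NEAREST))
E
python3 - <<'E'
import cv2,numpy as np
from h import *
t=cv2.imread('pics/top0.png')[:,:,::-1]
s=cv2.imread('pics/side0.png')[:,:,::-1]
a=t[170:245,330:405]; b=t[122:197,235:310]; c=s[95:170,245:320];d=s[170:245,185:260]
m=np.vstack([np.hstack([a,b]),np.hstack([c,d])])
cv2.imwrite('pics/m0.png',cv2.resize(m[:,:,::-1],None,fx=4,fy=4,interpolation=cv2.INTER_NEAREST))
ci=viewer.camera_info('top')
g=t.max(2).astype(int); sat=g-t.min(2)
def blobs(mask,roi,zs):
    x0,y0,x1,y1=roi; mm=np.zeros(mask.shape,np.uint8); mm[y0:y1,x0:x1]=mask[y0:y1,x0:x1]
    n,l,st,ce=cv2.connectedComponentsWithStats(mm)
    for i in range(1,n):
        if st[i,4]>15:
            r=cv2.minAreaRect(np.argwhere(l==i)[:,::-1].astype(np.float32))
            print(st[i],ce[i].round(1),[np.round(v,1) for v in r], onplane(ci,ce[i],zs)[0].round(4))
print('handle');blobs((g<45),(340,180,400,235),.12)
print('grey tall');blobs((g>100)&(sat<30),(335,180,400,235),.086)
print('hooks/can');blobs((g>90)&(sat<30),(235,122,310,197),.038)
print('spare');blobs((g>90)&(sat<30),(210,212,250,250),.07)
print('low');blobs((g>90)&(sat<30),(130,140,190,205),.05)
E
```

```text
handle
[345 193  24  33 236] [351.7 211.7] [array([354., 212.]), array([34.2, 17.1]), np.float64(69.4)] [ 0.4729 -0.1914  0.12  ]
[361 194  26  23 257] [373.9 205.2] [array([373.8, 205.3]), array([ 9.1, 29. ]), np.float64(43.3)] [ 0.4869 -0.2403  0.12  ]
grey tall
[353 188  38  38 746] [371.4 206.7] [array([371.5, 206.5]), array([37., 37.]), np.float64(90.0)] [ 0.4865 -0.2449  0.086 ]
[344 221   9   8  40] [348.  224.4] [array([348.3, 224.3]), array([6.4, 5.7]), np.float64(45.0)] [ 0.4461 -0.1902  0.086 ]
hooks/can
[266 126  18  12 180] [274.4 131.6] [array([274.2, 131.6]), array([17.2, 10.5]), np.float64(4.8)] [ 0.6799 -0.0249  0.038 ]
[262 144  18  17 204] [271.1 152.6] [array([270.5, 152. ]), array([16., 17.]), np.float64(90.0)] [ 0.6261 -0.0163  0.038 ]
[261 179  18  12 183] [269.6 184.5] [array([269.6, 184.5]), array([17. , 10.5]), np.float64(4.8)] [ 0.5458 -0.0123  0.038 ]
spare
[217 220  25  25 470] [229.1 231.5] [array([229.3, 231.3]), array([23.3, 24. ]), np.float64(45.0)] [0.4305 0.0832 0.07  ]
low
[142 152  34  38 667] [159.6 172.4] [array([158.5, 172.5]), array([33.5, 34.4]), np.float64(63.4)] [0.5758 0.2588 0.05  ]
[161 193   6   7  37] [163.4 195.6] [array([163.5, 196. ]), array([6., 5.]), np.float64(90.0)] [0.5181 0.2475 0.05  ]
```

View pics/m0.png

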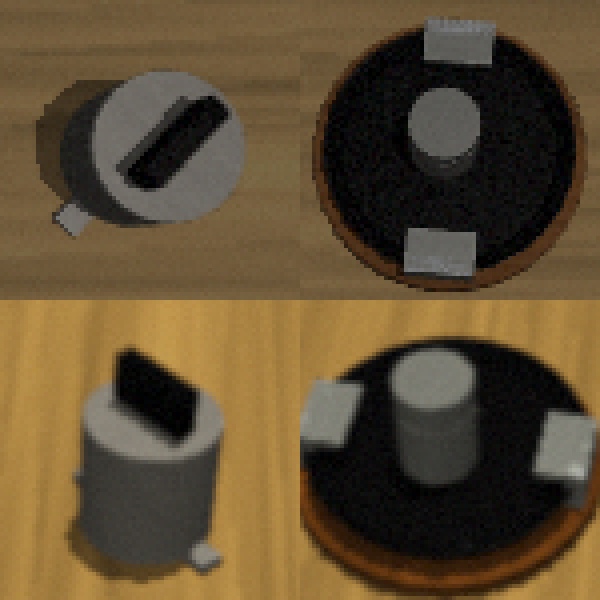

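Run:
```python
from h import *
ci=viewer.camera_info('top'); cs=viewer.camera_info('side')
t=cv2.imread('pics/top0.png')[:,:,::-1]
o,_=ray(ci,[[1,1]]);print('cam',o)
g=t.max(2).astype(int);sat=g-t.min(2)
def circ(roi,th,z):
    x0,y0,x1,y1=roi;m=np.zeros(g.shape,np.uint8);m[y0:y1,x0:x1]=((g>th)&(sat<30))[y0:y1,x0:x1]
    c=max(cv2.findContours(m,0,2)[0],key=cv2.contourArea)
    h=cv2.convexHull(c).reshape(-1,2)
    P=onplane(ci,h,z)[:,:2]
    A=np.c_[2*P,np.ones(len(P))];s=np.linalg.lstsq(A,(P**2).sum(1),rcond=None)[0]
    r=np.sqrt(s[2]+s[:2]@s[:2]);print('circle',s[:2].round(4),'r',r.round(4));return s[:2]
ct=circ((335,180,400,235),100,.086)
cl=circ((130,140,180,190),100,.05)
circ((210,212,250,250),90,.08)
cc=circ((255,140,285,162),100,.080)
lug=onplane(ci,[[348,224.4]],.008)[0][:2];d=lug-ct
print('lug',lug,np.linalg.norm(d),np.degrees(np.arctan2(d[1],d[0])))
# handle axis from ends
for px in ([[363,213.5],[385,194]],):
    P=onplane(ci,px,.12)[:,:2];e=P[1]-P[0];print('handle',P,np.linalg.norm(e),np.degrees(np.arctan2(e[1],e[0])))
h=onplane(ci,[[274.3,131.6],[269.6,184.5]],.038)[:,:2];e=h[0]-h[1];print('seat',h.mean(0),np.linalg.norm(e),np.degrees(np.arctan2(e[1],e[0])))
# dish disc centroid: dark+hooks+can
# cross-check by projecting into side
print(proj(cs,[[*ct,.086],[*h.mean(0),.018],[*cc,.08]]))
```

```text
cam [ 0.42187488 -0.00747403  0.88655783]
circle [ 0.488  -0.2461] r 0.0431
circle [0.5624 0.2444] r 0.0214
circle [0.4304 0.0822] r 0.028Traceback (most recent call last):
  File "<stdin>", line 16, in <module>
  File "<stdin>", line 8, in circ
ValueError: max() iterable argument is empty
```

Run:
```python
from h import *
ci=viewer.camera_info('top'); cs=viewer.camera_info('side')
t=cv2.imread('pics/top0.png')[:,:,::-1]
g=t.max(2).astype(int);sat=g-t.min(2)
def circ(roi,th,z):
    x0,y0,x1,y1=roi;m=np.zeros(g.shape,np.uint8);m[y0:y1,x0:x1]=((g>th)&(sat<30))[y0:y1,x0:x1]
    c=max(cv2.findContours(m,0,2)[0],key=cv2.contourArea)
    h=cv2.convexHull(c).reshape(-1,2)
    P=onplane(ci,h,z)[:,:2]
    A=np.c_[2*P,np.ones(len(P))];s=np.linalg.lstsq(A,(P**2).sum(1),rcond=None)[0]
    r=np.sqrt(s[2]+s[:2]@s[:2]);print('circle',s[:2].round(4),'r',r.round(4));return s[:2]
ct=circ((335,180,400,235),100,.086)
cl=circ((130,140,180,190),88,.05)
cc=circ((255,140,285,162),85,.080)
lug=onplane(ci,[[348,224.4]],.008)[0][:2];d=lug-ct
print('lug',lug,np.linalg.norm(d),np.degrees(np.arctan2(d[1],d[0])))
for px in ([[363,213.5],[385,194]],):
    P=onplane(ci,px,.12)[:,:2];e=P[1]-P[0];print('handle',P,np.linalg.norm(e),np.degrees(np.arctan2(e[1],e[0])))
h=onplane(ci,[[274.3,131.6],[269.6,184.5]],.038)[:,:2];e=h[0]-h[1];print('seat',h.mean(0),np.linalg.norm(e),np.degrees(np.arctan2(e[1],e[0])))
print(proj(cs,[[*ct,.086],[*h.mean(0),.018],[*cc,.08]]))
s=arm.sense();from scipy.spatial.transform import Rotation as R
q=s['eef_rot'];M=R.from_quat(q[[1,2,3,0]]).as_matrix();print(M.round(3))
print('tall',ct)
```

```text
circle [ 0.488  -0.2461] r 0.0431
circle [0.5788 0.2614] r 0.0444
circle [ 0.6169 -0.015 ] r 0.0205
lug [ 0.44848186 -0.2079942 ] 0.05489837972060863 136.0863392960014
handle [[ 0.46878375 -0.21584518]
 [ 0.51154821 -0.26560355]] 0.06561017212218126 -49.322834822097235
seat [ 0.61291909 -0.01851964] 0.1346395953079822 -5.31112513488544
[[282.99251365 123.77711098]
 [221.4236974  207.47925313]
 [217.8364585  189.43165217]]
[[ 0.938  0.347 -0.   ]
 [ 0.347 -0.938  0.001]
 [-0.    -0.001 -1.   ]]
tall [ 0.48802987 -0.24607027]
```

>>> {"api": "jog_arm", "payload": {
  "steps": [
    [[41, -17, -2], [0, 0, 0], 0],
    [[41, -17, -2], [0, 0, 0], 0],
    [[42, -16, -2], [0, 0, 0], 0],
    [[41, -17, -2], [0, 0, 0], 0],
    [[42, -16, -2], [0, 0, 0], 0],
    [[41, -17, -2], [0, 0, 0], 0],
    [[41, -17, -2], [0, 0, 0], 0],
    [[42, -16, -2], [0, 0, 0], 0],
    [[41, -17, -2], [0, 0, 0], 0],
    [[0, 0, 0], [0, 0, -8.2], 0],
    [[0, 0, 0], [0, 0, -8.2], 0],
    [[0, 0, 0], [0, 0, -8.2], 0]
  ]
}}

```text
t: 1.35
tool_pos: [0.4881, -0.2453, 0.2489]
eef_rot: [-0.0, 0.923, 0.385, -0.0]
force: [-0.1, -0.1, -0.9]
opening: 0.0855
```

>>> {"api": "jog_arm", "payload": {
  "steps": [
    [[0, 0, 0], [0, 0, -8.2], 0],
    [[0, 0, 0], [0, 0, -8.2], 0],
    [[0, 0, 0], [0, 0, -8.2], 0],
    [[0, 0, 0], [0, 0, -8.2], 0],
    [[0, 0, 0], [0, 0, -8.2], 0],
    [[0, 0, 0], [0, 0, -8.2], 0],
    [[0, 0, 0], [0, 0, -8.2], 0],
    [[0, 0, 0], [0, 0, -8.2], 0],
    [[0, 0, 0], [0, 0, -8.2], 0],
    [[0, 0, 0], [0, 0, -8.2], 0],
    [[0, 0, 0], [0, 0, -8.2], 0],
    [[0, 0, 0], [0, 0, 0], 0]
  ]
}}

```text
t: 2.55
tool_pos: [0.4877, -0.2458, 0.249]
eef_rot: [-0.0, 0.381, 0.925, -0.0]
force: [0.1, -0.9, 0.3]
opening: 0.0854
```

Run:
```python
from h import *
s=arm.sense();print(s['t'],s['tool_pos'],s['joint_pos'].round(3),s['force'])
from scipy.spatial.transform import Rotation as R
q=s['eef_rot'];M=R.from_quat(q[[1,2,3,0]]).as_matrix();print(M.round(3),np.degrees(np.arctan2(M[1,1],M[0,1])))
im=viewer.capture('wrist');cv2.imwrite('pics/w1.png',im[:,:,::-1])
print(proj(viewer.camera_info('wrist'),[[.488,-.246,.086],[.488,-.246,.12]]))
```

```text
2.55 [ 0.48771102 -0.24582876  0.24904065] [-0.467  0.086  0.209  1.695 -0.     0.314] [ 0.08541773 -0.91779807  0.31329547]
[[-0.71   0.704 -0.   ]
 [ 0.704  0.71   0.   ]
 [ 0.    -0.    -1.   ]] 45.25119971209468
[[253.82267983 176.09818078]
 [253.85334153 183.90094074]]
```

View pics/w1.png

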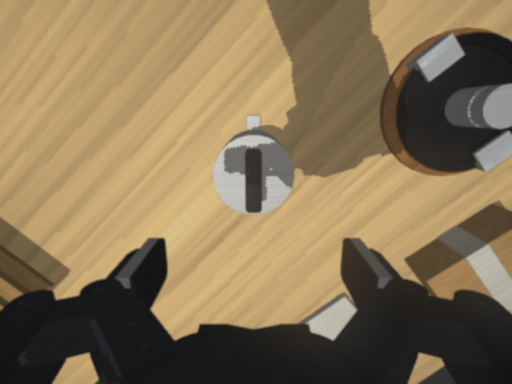

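Run:
```python
from h import *
ci=viewer.camera_info('wrist')
im=cv2.imread('pics/w1.png');g=im.max(2)
m=np.zeros(g.shape,np.uint8);m[140:218,235:275]=(g[140:218,235:275]<60)
c=max(cv2.findContours(m,0,2)[0],key=cv2.contourArea);r=cv2.minAreaRect(c);b=cv2.boxPoints(r);print(r)
P=onplane(ci,b,.12);print(P.round(4), P.mean(0))
top=onplane(ci,[[253.8,148],[253.8,213]],.12);print(top)
P=onplane(ci,[[254,122.5]],.004);print('lug',P)
# hooks seen partly
P=onplane(ci,[[440,57],[497,150]],.038);print(P,P.mean(0))
```

```text
((253.0, 176.0), (52.0, 14.0), 90.0)
[[ 0.4599 -0.2282  0.12  ]
 [ 0.4691 -0.219   0.12  ]
 [ 0.5051 -0.2547  0.12  ]
 [ 0.4954 -0.2643  0.12  ]] [ 0.48239334 -0.2415308   0.12      ]
[[ 0.46372701 -0.22173935  0.12      ]
 [ 0.50887507 -0.26699935  0.12      ]]
lug [[ 0.4512239  -0.20870985  0.004     ]]
[[ 0.54619734 -0.01392653  0.038     ]
 [ 0.67880775 -0.0263935   0.038     ]] [ 0.61250255 -0.02016001  0.038     ]
```

>>> {"api": "jog_arm", "payload": {
  "steps": [
    [[2, 0, 40], [0, 0, 0], 0],
    [[0, 0, 40], [0, 0, 0], 0],
    [[0, 0, 40], [0, 0, 0], 0],
    [[0, 0, 25], [0, 0, 0], 0],
    [[0, 0, 13], [0, 0, 0], 0],
    [[0, 0, 0], [0, 0, 0], 0.4],
    [[0, 0, 0], [0, 0, 0], 0.8],
    [[0, 0, 0], [0, 0, 0], 1],
    [[0, 0, 0], [0, 0, 0], 1],
    [[0, 0, 0], [0, 0, 0], 1],
    [[0, 0, 0], [0, 0, 0], 1],
    [[0, 0, 0], [0, 0, 0], 1]
  ]
}}

```text
t: 3.8
tool_pos: [0.4868, -0.2447, 0.0923]
eef_rot: [0.001, 0.382, 0.924, -0.0]
force: [-1.0, -0.1, 5.3]
opening: 0.0145
```

>>> {"api": "jog_arm", "payload": {
  "steps": [
    [[0, 0, 0], [0, 0, 0], 1],
    [[0, 0, 0], [0, 0, 0], 1],
    [[0, 0, -5], [0, 0, 0], 1],
    [[0, 0, -10], [0, 0, 0], 1],
    [[0, 0, -20], [0, 0, 0], 1],
    [[0, 0, -35], [0, 0, 0], 1],
    [[0, 0, -40], [0, 0, 0], 1],
    [[0, 0, -20], [0, 0, 0], 1],
    [[0, 0, 0], [0, 0, 0], 1]
  ]
}}

```text
t: 4.7
tool_pos: [0.4874, -0.2449, 0.2248]
eef_rot: [0.003, 0.382, 0.924, -0.0]
force: [0.6, -0.1, -2.7]
opening: 0.0151
```

Run:
```python
from h import *
s=arm.sense();print(s)
for n in('wrist','side'):
    cv2.imwrite(f'pics/{n}2.png',viewer.capture(n)[:,:,::-1])
```

```text
{'t': 4.7, 'joint_pos': array([-4.65650011e-01,  6.81859449e-02,  1.43471531e-01,  1.64099183e+00,
        6.82039235e-06,  3.17482444e-01]), 'dq': array([-0.00094211,  0.01889424, -0.0891228 , -0.05470646, -0.00020529,
       -0.00123857]), 'joint_efforts': array([-8.52591475e-03, -5.23989737e+01,  4.92899251e+01,  9.84574668e-01,
       -9.00741306e-04,  9.60465150e-05]), 'tool_pos': array([ 0.4873527 , -0.24489525,  0.22484837]), 'eef_rot': array([ 2.53831220e-03,  3.81635322e-01,  9.24309474e-01, -1.84972990e-04]), 'force': array([ 0.60959013, -0.08788704, -2.70924514]), 'torque': array([-0.05926484, -0.0645317 ,  0.02917709]), 'opening': 0.015052278445521537}
```

View pics/wrist2.png

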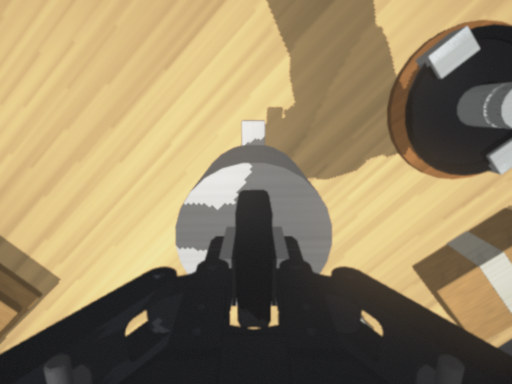

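View pics/side2.png

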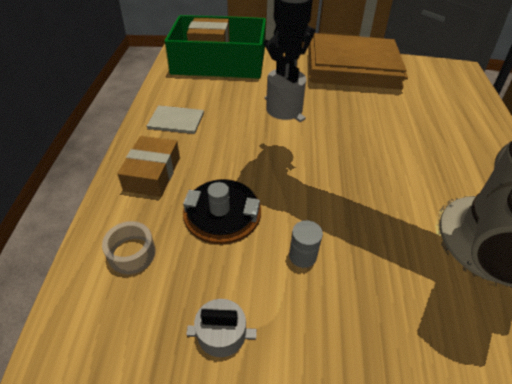

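Run:
```python
from h import *
s=arm.sense();ci=viewer.camera_info('wrist');p=s['tool_pos']
z=p[2]-.0923+.086
print(proj(ci,[[p[0],p[1],z]]))
im=cv2.imread('pics/wrist2.png')
# top disc rim points: sides
rows=[185,200,215,225,235,245,255]
hsv=cv2.cvtColor(im,cv2.COLOR_BGR2HSV)
pts=[]
for r in rows:
    ok=np.where(hsv[r,150:350,1]<50)[0]+150
    print(r,ok.min(),ok.max()); pts+=[[ok.min(),r],[ok.max(),r]]
P=onplane(ci,pts,z)[:,:2]
A=np.c_[2*P,np.ones(len(P))];q=np.linalg.lstsq(A,(P**2).sum(1),rcond=None)[0]
print(q[:2],np.sqrt(q[2]+q[:2]@q[:2]),p)
```

```text
[[253.96549741 237.8717998 ]]
185 196 311
200 185 321
215 179 328
225 176 330
235 176 330
245 176 330
255 179 327
[ 0.48635038 -0.24503369] 0.04277379774888855 [ 0.48639197 -0.24441649  0.22068358]
```

>>> {"api": "jog_arm", "payload": {
  "steps": [
    [[6, 21, 0], [0, 0, 0], 1],
    [[11, 40, 0], [0, 0, 0], 1],
    [[11, 41, 0], [0, 0, 0], 1],
    [[12, 41, 0], [0, 0, 0], 1],
    [[12, 41, 0], [0, 0, 0], 1],
    [[11, 40, 0], [0, 0, 0], 1],
    [[6, 25, 0], [0, 0, 0], 1],
    [[0, 0, 0], [0, 0, 8.1], 1],
    [[0, 0, 0], [0, 0, 8.1], 1],
    [[0, 0, 0], [0, 0, 8.1], 1],
    [[0, 0, 0], [0, 0, 8.1], 1],
    [[0, 0, 0], [0, 0, 8.1], 1]
  ]
}}

```text
t: 6.0
tool_pos: [0.6125, -0.0192, 0.2187]
eef_rot: [-0.001, 0.68, 0.733, -0.001]
force: [0.2, 0.3, -2.1]
opening: 0.0151
```

>>> {"api": "jog_arm", "payload": {
  "steps": [
    [[0, 0, 0], [0, 0, 0], 1],
    [[0, 0, 0], [0, 0, 0], 1],
    [[0, 0, 0], [0, 0, 0], 1]
  ]
}}

```text
t: 6.3
tool_pos: [0.6129, -0.0193, 0.2205]
eef_rot: [-0.0, 0.677, 0.736, -0.0]
force: [-0.8, -0.2, -4.1]
opening: 0.0152
```

Run:
```python
from h import *
from scipy.spatial.transform import Rotation as R
s=arm.sense();print(s['tool_pos'],s['opening'],s['joint_pos'].round(3),s['force'])
q=s['eef_rot'];M=R.from_quat(q[[1,2,3,0]]).as_matrix();print(M.round(3),np.degrees(np.arctan2(M[1,1],M[0,1])))
for n in('wrist','side','top'):
    cv2.imwrite(f'pics/{n}3.png',viewer.capture(n)[:,:,::-1])
a=cv2.imread('pics/wrist3.png');b=cv2.imread('pics/side3.png')[100:292,120:376];c=cv2.imread('pics/top3.png')[64:256,144:400]
cv2.imwrite('pics/m3.png',np.hstack([a[:,:],np.vstack([b,c])]))
```

```text
[ 0.61289521 -0.01929583  0.2204586 ] 0.01520799534603081 [-0.031  0.241  0.329  1.66   0.     1.455] [-0.78583595 -0.19207494 -4.0585968 ]
[[-0.084  0.996 -0.001]
 [ 0.996  0.084  0.   ]
 [ 0.    -0.001 -1.   ]] 4.811129015145238
```

View pics/m3.png

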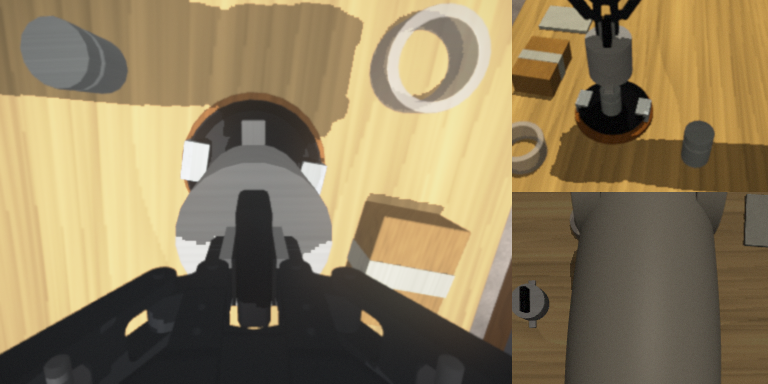

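>>> {"api": "jog_arm", "payload": {
  "steps": [
    [[0, 0, 25], [0, 0, 0], 1],
    [[0, 0, 20], [0, 0, 0], 1],
    [[0, 0, 15], [0, 0, 0], 1],
    [[0, 0, 15], [0, 0, 0], 1],
    [[0, 0, 10], [0, 0, 0], 1],
    [[0, 0, 0], [0, 0, 0], 1],
    [[0, 0, 0], [0, 0, 0], 1]
  ]
}}

```text
t: 7.15
tool_pos: [0.6133, -0.0193, 0.1367]
eef_rot: [0.0, 0.678, 0.735, 0.0]
force: [0.4, -0.3, -2.4]
opening: 0.0152
```

Run:
```python
from h import *
for n in('wrist','side'):
    cv2.imwrite(f'pics/{n}4.png',viewer.capture(n)[:,:,::-1])
a=cv2.imread('pics/wrist4.png');b=cv2.imread('pics/side4.png')[132:260,160:288]
cv2.imwrite('pics/m4.png',np.hstack([a[:,100:412],cv2.resize(b,(384,384))]))
```

```text
(no output)
```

View pics/m4.png

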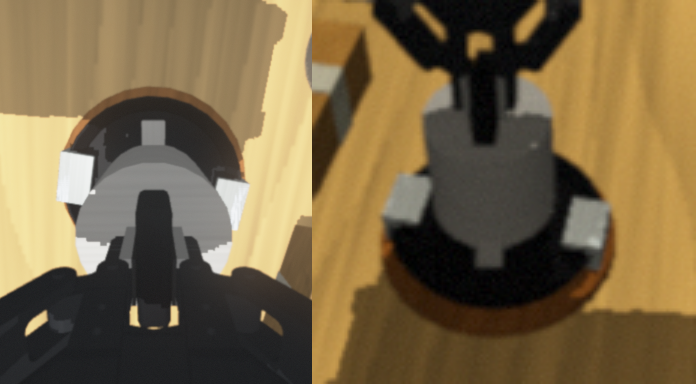

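>>> {"api": "jog_arm", "payload": {
  "steps": [
    [[0, 0, 8], [0, 0, 0], 1],
    [[0, 0, 8], [0, 0, 0], 1],
    [[0, 0, 6], [0, 0, 0], 1],
    [[0, 0, 2], [0, 0, 0], 1],
    [[0, 0, 0], [0, 0, 0], 1],
    [[0, 0, 0], [0, 0, 0], 1]
  ]
}}

```text
t: 7.85
tool_pos: [0.6132, -0.0193, 0.1124]
eef_rot: [0.0, 0.678, 0.735, 0.0]
force: [0.7, 0.7, -2.9]
opening: 0.0153
```

>>> {"api": "jog_arm", "payload": {
  "steps": [
    [[0, 0, 1], [0, 0, 0], 1],
    [[0, 0, 0], [0, 0, 0], 1],
    [[0, 0, 0], [0, 0, 0], 1]
  ]
}}

```text
t: 8.15
tool_pos: [0.6132, -0.0193, 0.1114]
eef_rot: [0.0, 0.678, 0.735, 0.0]
force: [-0.3, -0.8, -3.1]
opening: 0.015
```

>>> {"api": "jog_arm", "payload": {
  "steps": [
    [[0, 0, 0], [0, 0, -8], 1],
    [[0, 0, 0], [0, 0, -8], 1],
    [[0, 0, 0], [0, 0, -8], 1],
    [[0, 0, 0], [0, 0, -8], 1],
    [[0, 0, 0], [0, 0, -8], 1],
    [[0, 0, 0], [0, 0, 0], 1]
  ]
}}

```text
t: 8.75
tool_pos: [0.6132, -0.0193, 0.1114]
eef_rot: [0.0, 0.385, 0.923, 0.0]
force: [-0.7, -0.6, -2.7]
opening: 0.015
```

>>> {"api": "jog_arm", "payload": {
  "steps": [
    [[0, 0, 0], [0, 0, -8], 1],
    [[0, 0, 0], [0, 0, -8], 1],
    [[0, 0, 0], [0, 0, -8], 1],
    [[0, 0, 0], [0, 0, -8], 1],
    [[0, 0, 0], [0, 0, -8], 1],
    [[0, 0, 0], [0, 0, 0], 1],
    [[0, 0, 0], [0, 0, 0], 1]
  ]
}}

```text
t: 9.45
tool_pos: [0.6132, -0.0193, 0.1114]
eef_rot: [0.0, 0.05, 0.999, 0.0]
force: [0.3, -0.6, -2.2]
opening: 0.0153
```

Run:
```python
from h import *
for n in('wrist','side'):
    cv2.imwrite(f'pics/{n}5.png',viewer.capture(n)[:,:,::-1])
a=cv2.imread('pics/wrist5.png');b=cv2.imread('pics/side5.png')[132:260,160:288]
cv2.imwrite('pics/m5.png',np.hstack([a[:,100:412],cv2.resize(b,(384,384))]))
```

```text
(no output)
```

View pics/m5.png

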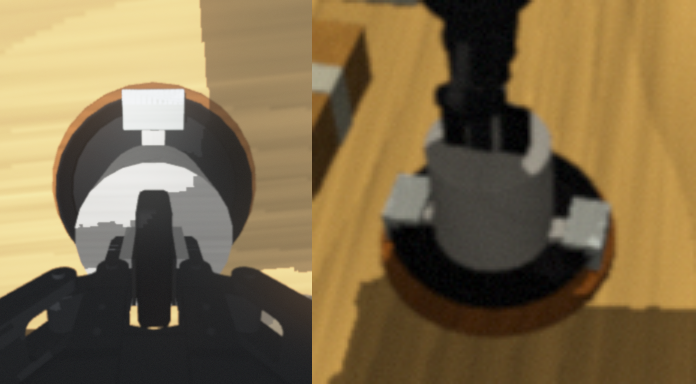

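The lugs now run under both hooks and are centred on them. Next I'll lower the last millimetre, then release.

>>> {"api": "jog_arm", "payload": {
  "steps": [
    [[0, 0, 0.5], [0, 0, 0], 1],
    [[0, 0, 0.5], [0, 0, 0], 1],
    [[0, 0, 0], [0, 0, 0], 1]
  ]
}}

```text
t: 9.85
tool_pos: [0.6132, -0.0193, 0.1104]
eef_rot: [0.0, 0.047, 0.999, -0.0]
force: [-0.9, -0.6, -1.4]
opening: 0.0146
```

>>> {"api": "jog_arm", "payload": {
  "steps": [
    [[0, 0, 0.5], [0, 0, 0], 1],
    [[0, 0, 0], [0, 0, 0], 1]
  ]
}}

```text
t: 10.05
tool_pos: [0.6133, -0.0194, 0.1104]
eef_rot: [0.0, 0.047, 0.999, -0.0]
force: [-2.6, -0.7, 4.4]
opening: 0.0151
```

>>> {"api": "jog_arm", "payload": {
  "steps": [
    [[0, 0, 0], [0, 0, 0], 0.75],
    [[0, 0, 0], [0, 0, 0], 0.6],
    [[0, 0, 0], [0, 0, 0], 0.4],
    [[0, 0, 0], [0, 0, 0], 0.3],
    [[0, 0, 0], [0, 0, 0], 0.3],
    [[0, 0, -10], [0, 0, 0], 0.3],
    [[0, 0, -25], [0, 0, 0], 0.3],
    [[0, 0, -40], [0, 0, 0], 0.3],
    [[0, 0, -45], [0, 0, 0], 0.3],
    [[0, 0, 0], [0, 0, 0], 0.3],
    [[0, 0, 0], [0, 0, 0], 0.3]
  ]
}}

```text
t: 11.15
tool_pos: [0.6138, -0.0193, 0.2317]
eef_rot: [0.002, 0.047, 0.999, 0.0]
force: [0.9, 0.6, -0.8]
opening: 0.0599
```

Run:
```python
from h import *
ci=viewer.camera_info('wrist');s=arm.sense();print(s['tool_pos'],s['opening'])
for n in('wrist','side'):
    cv2.imwrite(f'pics/{n}6.png',viewer.capture(n)[:,:,::-1])
a=cv2.imread('pics/wrist6.png');b=cv2.imread('pics/side6.png')[132:260,160:288]
cv2.imwrite('pics/m6.png',np.hstack([a[:,100:412],cv2.resize(b,(384,384))]))
e=np.radians(-5.3);c=np.array([.6129,-.0190]);u=np.array([np.cos(e),np.sin(e)])
print(proj(ci,[[*(c+k*u),.138] for k in(-.03,.03)]),proj(ci,[[*c,.104]]))
```

```text
[ 0.61376551 -0.01930399  0.23173151] 0.059903765948444966
[[254.07129345 157.13041094]
 [254.16821871 225.72701304]] [[254.06508608 182.66963829]]
```

View pics/m6.png

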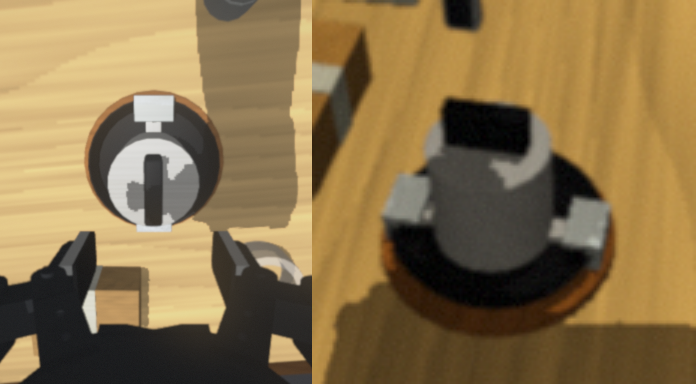

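```bash
python3 -c "
from station import arm,finish_job
print(finish_job())"
```

```text
the job is handed in; nothing more can be done
None
```

I set the tall cover down over the little canister with its lugs about 80° off the hook line. I then twisted it 80° so the lugs went under the hooks, lowered it to the floor, let go and backed off about 120 mm. I handed the job in at about t = 11 s; no verdict was reported.

**Seating:** At floor contact the TCP was at z = 0.1104. From the grasp height this puts the cover's lower edge about 18 mm above the bench, level with the dish floor. Contact force was only about 4 N.

**Alignment:** The last wrist and side pictures show the cover upright, with both lugs under the hooks. The handle lies where the hook line should project (about column 253 against 254 predicted), so it should be within a couple of degrees and a few millimetres.

**Not checked:**
- **Canister:** It can't be seen under the cover. I felt no sideways force during lowering or twisting that would suggest it was hit.
- **Low cover:** I never went near it, but I did not re-measure its position at the end.

**Disagreement:** The top and wrist cameras differed by up to about 3 mm on the tall cover's position before the grasp. After the lift, the cover was centred on the gripper to within 1 mm.

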